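# Open a solvent canister with a push-and-turn cap

### The job

Open the solvent canister: swing its carrying handle right back off the cap, push the child-resistant cap down along its sloping neck, hard enough for its spring but not so hard as to crush it, and while it is down turn it anticlockwise until it is free. Then lift it off and set it down, right way up, on the middle of the flat round dish. Do not wrench the cap against its lock, do not let it spring off or drop, and leave the two loose bottles near the canister, the beaker and the stack of weighing boats where they stand.

Things in the scene. Friction and masses are not known exactly. Their poses are not given: they have to be found in the camera images.
- canister: white plastic solvent canister, 150 mm deep, 120 mm wide, 157 mm high, heavy and fixed in a grey spill tray (190 x 150 mm, rim 28 mm high). Origin: middle of the tray's underside, on the bench. z is up; x points to its back. Its front shoulder slopes towards -x and carries the neck, which leans 35 degrees from vertical towards -x.
- neck: the canister's neck, 46 mm across, fixed. Origin: centre of the mouth, under the cap. z points outward along its axis, 35 degrees off vertical; the shoulder lies 36 mm below the mouth, 16 mm below the cap's edge. Notches hold the cap's 3 lugs: unpressed it cannot turn. Pressed, it turns anticlockwise (seen looking at its top); from 40 to 80 degrees, 60 at best, it can rise off freely.
- cap_center (a point): centre, half-way up, of the black ribbed child-resistant cap: 62 mm across, 33 mm high, 50 to 85 g. z is its axis, out through its top with two raised arrows. Locked, the centre lies on the neck's axis 3.5 mm below the mouth. A spring inside (4 N to start, then 2 N per mm) must be pushed in 4 mm or more along the axis (12 N) to free the lock; it stops dead at 6 mm (16 N).
- handle_grip (a point): middle of the black grip of the canister's wire carrying handle: a bar 14 mm thick, 84 mm long, parallel to the canister's y axis, at first lying about 4 mm or more above the top of the cap. It swings about the canister's y axis, 97 mm from a pivot that lies 15 mm behind and 138 mm above the canister's origin.
- handle (a joint): angle of the carrying handle (rad): 0 folded forward across the cap, growing as it swings up and back; 1.13 upright, 2.0 at its rear stop. Light friction (about 1.3 N at the grip) keeps it where it is left.
- dish_top (a point): centre of the top face of the flat round tan dish, 91 mm in diameter, 15 mm high, loose on the bench, z up: the place for the cap.
- boats: stack of white square weighing boats, 72 x 72 x 31 mm, loose; origin at its underside. Leave alone. It and the dish change places.
- amber_bottle: brown screw-cap bottle, 56 mm in diameter, 108 mm high, loose, left of the canister; origin at its underside. Leave alone.
- reagent_bottle: white screw-cap bottle, 49 mm in diameter, 88 mm high, loose, right of the canister; origin at its underside. Leave alone.
- beaker: glass beaker, 53 mm in diameter, 70 mm high, loose; origin at its underside. Leave alone.
Mind the look-alikes: they are no part of the job. What is meant by the part that bears dish_top is not orange, and is the smaller of those in its own colour. Leave any orange look-alike of the part that bears cap_center alone.

How it is judged (in metres and radians):
On the way, in this order (a step that is already met when the one before it is completed fails the run):
1. the carrying handle is swung back past upright, off the cap (value of joint handle above 1.4 rad), for 0.1 s.
2. the cap is pushed down (z of cap_center in the frame of neck below -0.007 m), for 0.1 s.
3. the cap is turned to its open position while still on the neck (angle between the x axis of neck and the x axis of cap_center, either way round above 0.55 rad and z of cap_center in the frame of neck below 0.008 m).
At the end, for the whole second after the job is handed in: The cap rests, released and still, right way up and flat (within 6 degrees) on the dish, its centre within 20 mm of the dish's centre, and the carrying handle is still swung back past upright (over 1.4 rad) (horizontal distance between cap_center and dish_top below 0.02 m and z of cap_center in the frame of dish_top between 0.013 and 0.02 m and angle between cap_center's own z axis and vertical below 0.1 rad and linear speed of cap below 0.02 m/s and value of joint handle above 1.4 rad); the robot touches nothing.
It fails at once if the cap is wrenched against its lock without being pushed down (contact force between cap and neck above 80 N and z of cap_center in the frame of neck above -0.0065 m).
It fails at once if the cap is crushed on the neck (contact force between cap and neck above 120 N).
It fails at once if the cap springs off or is dropped (linear speed of cap above 0.5 m/s and contact force between the fingers and cap below 0.1 N).
It fails at once if a bottle, the beaker or the weighing boats are shoved or knocked over (distance of any of boats, amber_bottle, reagent_bottle, beaker from where it was at the start of the episode above 0.03 m or angle between any of amber_bottle, reagent_bottle, beaker's own z axis and vertical above 0.5 rad).
It also fails if it takes over 54 s, if anything falls off the work surface, if the arm or the gripper's body presses on something with over 40 N, if the wrist force passes 120 N, or if a joint passes its speed limit or range.

### The arm

A 6-joint arm with a two-finger parallel gripper is mounted at the origin on a cart in front of the work surface, level with it; the furniture and walls round the work are solid. World frame = base frame: x ahead of the robot, y to its left, z up, the work surface at z = 0. Lengths are in m, angles in degrees, forces in N, time in s.
With the tool pointing down it reaches from about 0.4 to 0.825 m from the base axis. Payload 7 kg.
Tool frame: the origin (TCP) lies between the finger pads; the fingertips stand ctrl.nose_length ahead of it and the grasp point (between the pads) lies 2 mm behind it (ctrl.nose_length is the distance from the TCP to the fingertips, in m); z points along the fingers, y is the line along which they close (so a half turn about z gives the same grasp; the last joint's range is limited). The gripper opens to 88 mm and grips with 3 to 60 N. Pads are 19 mm wide; open, the fingers measure 130 mm over their backs; the gripper's body (78 mm by 193 mm) begins 47 mm behind the grasp point.
Start: joints at [83.658, 20.546, 0.682, 0, -70.136, -16.507], TCP at [0.262, 0.622, 0.244] pointing down, gripper open.
Joint ranges: [-176.03, 176.03], [-82.01, 121.73], [-58.28, 71.71], [-173.87, 95.51], [-174.79, -0.11], [-173.66, 173.66]. Speed limits (degrees/s): [136.94, 136.94, 172.46, 180, 180, 180].

### API

Orientations are given as [roll, pitch, yaw] about the fixed x, y, z axes, in that order (R = Rz(yaw) Ry(pitch) Rx(roll)).
In Python, from plant import ctrl gives the robot as it stands.
- The arm moves only by the tool apply_moves, never from a script. Its argument "commands" is a list of rows, each a list of 3 entries, a list of its own where there are three numbers: the shift along the world's x, y, z in cm, then the turn about the world's z in rad, then the closure, from 0 (fully open) to 1 (shut). In form: [[[x, y, z], turn, jaw], ...]. A call has 1 to 20 rows; each row is the pose to reach, as a shift and turn from the pose commanded when the call began; what a row does not reach only later rows make up. A row lasts 1/12 s, in which the tool goes at most 41.7 mm and 7.16 degrees, less where a joint would pass 70% of its speed; a pose out of reach is approached as far as the arm can. A call with a gripper value outside its range is refused whole. The fingers move at their own pace and stop on an object; the grip force is fixed at half the most. Time passes only in rows, so rows that repeat a pose let the fingers close. It gives the time, the measured TCP pose, the force, the opening and the grip force at its end, in the units of the state.
- ctrl.get_obs(): the state, without advancing time (a new reading comes with each control period).
- ctrl.snapshot(name): name is "scene" or "top"; returns a dict with "img" (480x640x3 uint8, red, green, blue), "fx", "fy", "cx", "cy" (pixels), "dist_coeffs" ([k1, k2, p1, p2, k3] as OpenCV has them; the pictures are not rectified), "T" (4x4, takes a point from camera to world coordinates). Camera axes: x right, y up, looking along -z (the intrinsics and any distortion apply to the point x, -y, -z); pixel columns grow to the right and rows downward; lengths in m; the calibration is good to about 2 mm. A picture is of the moment at which its call begins. There is no depth.
- ctrl.close_job(): hands the job in; it is judged then, once.
Trained networks look in a picture, given as the dict that the camera call returned (one of the last four; its "shot" number tells which), for a name from the list of things; names that differ only in an ending like _2 or _b are one class to them, and where a whole thing is asked for, a point or a joint stands for the part that bears it (a point fixed in the world has none). Each returns a list of dicts, best first, with "score" (0 to 1); they miss things now and then, are a little off and sometimes report something else, mostly with a low value. They report only what shows in the picture. A call takes as long as a camera call. They do not tell look-alikes from the thing itself.
- ctrl.search_frame(picture, target): "at" ([column, row] in pixels, amid what is visible of it).
- ctrl.spot_point(picture, target): "at" ([column, row] in pixels: a listed point, or the origin of a listed thing).
The state is a dict: "clock": time; "joint_pos": joint angles; "qvel": joint speeds; "tau": joint torques, N m; "tool_pos": TCP position; "orientation": TCP orientation; "force": force on the tool from outside, world axes, zero at the start; "moment": the same for the moment, N m; "opening": finger opening in m; "gripper_force": force on a finger pad.
Only numpy, scipy, OpenCV 4.12 (cv2) and the standard library are available. Lean on these libraries where they do the work, as an engineer would, in place of code of your own. Each camera call takes 0.05 s, during which the arm holds its last target. There are 200 camera calls.

## Working session

There is one attempt and no reset: what is moved stays moved. The work goes in short steps, Python scripts to look and compute and a tool call to move; the robot and the scene stay as the last step left them, time stands still between calls to the robot, and variables do not carry over. Pictures are saved under pics/ and viewed, at most 10 in all, crops included, and the job is handed in when it is done.

Besides the shell and the picture viewer there is one more tool, called as name([rows], argument=value, ...), one row to a line, values as JSON. apply_moves: Moves the arm, as the interface text tells. Its arguments: {"type":"object","properties":{"commands":{"type":"array"}},"required":["commands"]}

```bash
ls; mkdir -p pics
cat > h.py <<'E'
import numpy as np, cv2
from plant import ctrl
def ray(s,px):
    K=np.array([[s['fx'],0,s['cx']],[0,s['fy'],s['cy']],[0,0,1]])
    p=cv2.undistortPoints(np.array([[px]],float),K,np.array(s['dist_coeffs'],float))[0,0]
    T=np.array(s['T']); d=T[:3,:3]@np.array([p[0],-p[1],-1]); return T[:3,3],d/np.linalg.norm(d)
def atz(s,px,z):
    o,d=ray(s,px); return o+d*(z-o[2])/d[2]
def tri(s1,p1,s2,p2):
    o1,d1=ray(s1,p1);o2,d2=ray(s2,p2)
    t=np.linalg.lstsq(np.c_[d1,-d2],o2-o1,rcond=None)[0]
    a,b=o1+t[0]*d1,o2+t[1]*d2
    return (a+b)/2,np.linalg.norm(a-b)*1e3
def proj(s,P):
    T=np.linalg.inv(np.array(s['T'])); q=T[:3,:3]@np.array(P)+T[:3,3]; q=q*[1,-1,-1]
    K=np.array([[s['fx'],0,s['cx']],[0,s['fy'],s['cy']],[0,0,1]])
    return cv2.projectPoints(q.reshape(1,1,3),np.zeros(3),np.zeros(3),K,np.array(s['dist_coeffs'],float))[0][0,0]
def save(s,n): cv2.imwrite(f'pics/{n}.png',s['img'][:,:,::-1])
E
python3 - <<'E'
from h import *
np.set_printoptions(precision=3,suppress=True)
print(ctrl.nose_length, ctrl.get_obs())
S={n:ctrl.snapshot(n) for n in('scene','top')}
for n,s in S.items():
    save(s,n+'0'); print(n,np.array(s['T']))
    for t in('canister','neck','cap_center','handle_grip','dish_top','boats','amber_bottle','reagent_bottle','beaker'):
        print(n,t,[(np.round(d['at'],1).tolist(),round(d['score'],2)) for d in ctrl.spot_point(s,t)][:4])
E
```

```text
pics
0.017 {'clock': 0.0, 'joint_pos': array([ 83.658,  20.591,   0.635,  -0.021, -70.136, -16.508]), 'qvel': array([-0.07 ,  0.026,  0.072, -0.056, -0.027,  0.054]), 'tau': array([  0.001, -58.271,  29.306,   6.998,   0.007,  -0.   ]), 'tool_pos': array([0.262, 0.622, 0.243]), 'orientation': array([179.906,  -0.007, -22.858]), 'force': array([ 0.336, -0.744, -0.045]), 'moment': array([ 0.019, -0.034,  0.033]), 'gripper_force': 0.0, 'opening': 0.08766336539998032}
scene [[ 0.522  0.589 -0.617 -0.118]
 [-0.853  0.362 -0.375 -0.338]
 [ 0.003  0.722  0.692  0.884]
 [ 0.     0.     0.     1.   ]]
scene canister [([307.3, 242.8], 0.85)]
scene neck [([197.6, 255.8], 0.54), ([302.6, 208.4], 0.52)]
scene cap_center [([301.6, 294.8], 0.93), ([304.8, 208.1], 0.73)]
scene handle_grip [([301.6, 199.9], 0.63)]
scene dish_top [([357.3, 289.4], 0.85), ([254.7, 281.3], 0.64), ([196.5, 256.6], 0.62)]
scene boats [([409.4, 355.3], 0.61)]
scene amber_bottle [([227.3, 222.9], 0.94)]
scene reagent_bottle []
scene beaker [([349.9, 343.0], 0.77), ([430.9, 307.4], 0.64)]
top [[-0.167  0.959 -0.229  0.343]
 [-0.986 -0.162  0.039  0.082]
 [ 0.     0.232  0.973  1.077]
 [ 0.     0.     0.     1.   ]]
top canister [([266.7, 221.5], 0.96), ([276.2, 224.3], 0.29)]
top neck []
top cap_center [([326.5, 294.7], 0.69)]
top handle_grip [([273.2, 223.0], 0.8)]
top dish_top [([271.1, 312.4], 0.89), ([368.1, 244.4], 0.68), ([186.1, 328.7], 0.56)]
top boats [([447.0, 277.2], 0.85)]
top amber_bottle [([168.7, 262.1], 0.82)]
top reagent_bottle [([429.1, 209.8], 0.79)]
top beaker [([269.4, 220.6], 0.72), ([398.8, 305.7], 0.59)]
```

View pics/scene0.png

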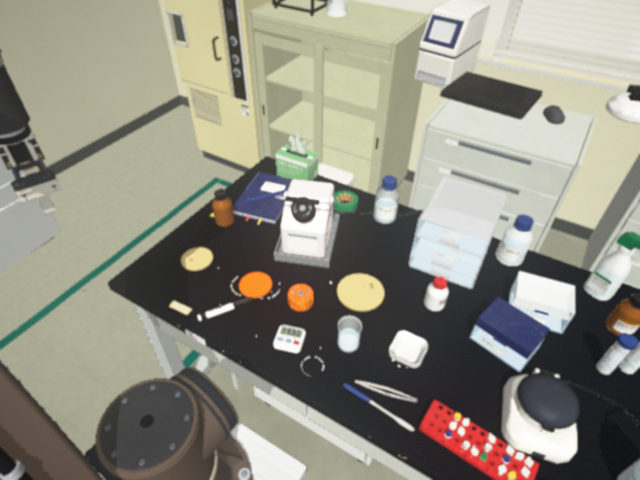

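View pics/top0.png

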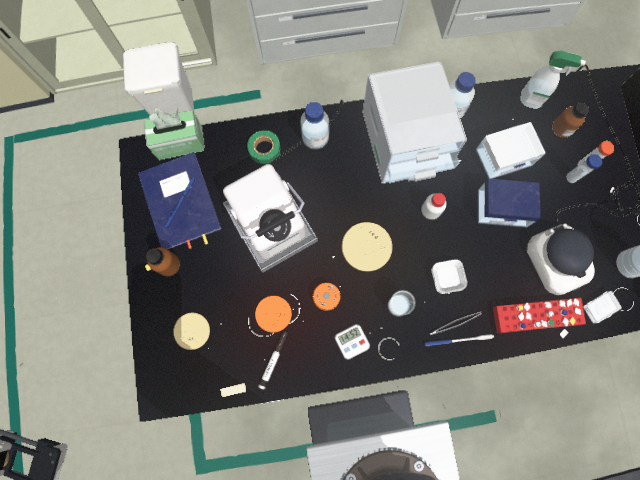

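Top picture: candidates for the cap are the black one on the canister (274,224) and an orange look-alike (326,296). Candidates for the dish are tan large (368,246), orange (273,314) and tan small (191,331). I choose the black cap and the small tan dish, and check them in one crop.

Run:
```python
from h import *
np.set_printoptions(precision=4,suppress=True)
a=ctrl.snapshot('top');b=ctrl.snapshot('scene')
A=cv2.resize(a['img'][150:360,140:330],None,fx=2.8,fy=2.8,interpolation=cv2.INTER_CUBIC)
B=cv2.resize(b['img'][170:275,260:350],None,fx=2.8,fy=2.8,interpolation=cv2.INTER_CUBIC)
A[:B.shape[0],A.shape[1]-0:]=0
cv2.imwrite('pics/crop1.png',A[:,:,::-1])
cv2.imwrite('pics/crop2.png',cv2.resize(b['img'][165:275,255:355],None,fx=5.4,fy=5.4,interpolation=cv2.INTER_CUBIC)[:,:,::-1])
for n,s,bx in(('top',a,[(165,305,215,355),(335,215,400,280)]),('scene',b,[(175,240,220,275),(330,265,390,315)])):
    hsv=cv2.cvtColor(s['img'],cv2.COLOR_RGB2HSV)
    for x0,y0,x1,y1 in bx:
        m=cv2.inRange(hsv[y0:y1,x0:x1],(12,30,130),(35,160,255))
        c=max(cv2.findContours(m,0,2)[0],key=cv2.contourArea)[:,0]+[x0,y0]
        P=np.array([atz(s,p,.015) for p in c.astype(float)])
        e=cv2.minEnclosingCircle((P[:,:2]*1000).astype(np.float32)); M=cv2.fitEllipse((P[:,:2]*1000).astype(np.float32))
        print(n,'dish',e,M)
print('grip',tri(a,(273.2,223),b,(301.6,199.9)))
print('can',tri(a,(266.7,221.5),b,(307.3,242.8)),atz(a,(266.7,221.5),0),atz(b,(307.3,242.8),0))
print('amber',atz(a,(168.7,262.1),0),atz(b,(227.3,222.9),0),'reag',atz(a,(429.1,209.8),0),'beaker',atz(a,(398.8,305.7),0))
```

```text
top dish ((441.4217529296875, 372.6315612792969), 41.58656692504883) ((441.4083251953125, 372.1083984375), (80.32455444335938, 81.6270523071289), 90.61322021484375)
top dish ((568.598876953125, -54.049705505371094), 59.15211486816406) ((568.5987548828125, -54.078590393066406), (116.03553771972656, 116.50450134277344), 133.53976440429688)
scene dish ((439.1505126953125, 368.1860656738281), 44.51597595214844) ((438.6971740722656, 368.2862854003906), (81.64322662353516, 86.73367309570312), 122.06819152832031)
scene dish ((566.042724609375, -56.52814865112305), 62.62983322143555) ((566.1107788085938, -56.292449951171875), (118.92073822021484, 122.87066650390625), 116.81266021728516)
grip (array([0.6068, 0.1407, 0.1951]), np.float64(1.5283744421140713))
can (array([ 0.6786,  0.1709, -0.0242]), np.float64(0.608673245497692)) [0.671  0.1692 0.    ] [0.6576 0.1571 0.    ]
amber [0.6112 0.4133 0.    ] [0.6055 0.4039 0.    ] reag [ 0.6349 -0.2224  0.    ] beaker [ 0.4205 -0.1029  0.    ]
```

View pics/crop1.png

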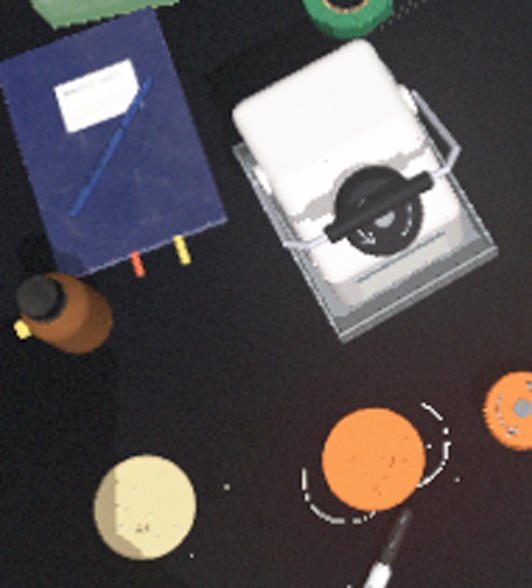

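View pics/crop2.png

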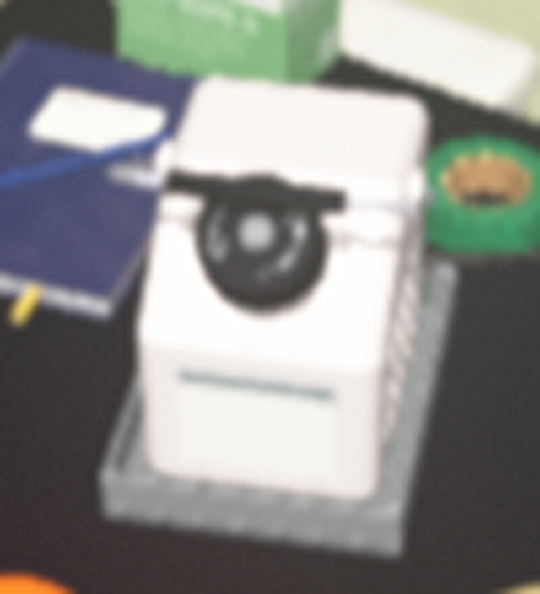

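Run:
```python
from h import *
from scipy.optimize import least_squares
np.set_printoptions(precision=4,suppress=True)
a=ctrl.snapshot('top');b=ctrl.snapshot('scene')
g=(-.0727,.1794)
L=[(a,(317.5,238.6),(-.095,-.075,.028)),(a,(263.2,271.4),(-.095,.075,.0)),(a,(223.9,201.8),(.095,.075,.028)),
(a,(257.1,234.6),(g[0],.042,g[1])),(a,(294.3,214.3),(g[0],-.042,g[1])),
(b,(274.1,260.4),(-.095,.075,0)),(b,(329.1,267.4),(-.095,-.075,0)),(b,(274.4,253.5),(-.095,.075,.028)),(b,(330,261.7),(-.095,-.075,.028)),(b,(339.6,214.1),(.095,-.075,.028)),
(b,(285.9,198.9),(g[0],.042,g[1])),(b,(318.9,202),(g[0],-.042,g[1]))]
def W(v,p):
    c,s=np.cos(v[2]),np.sin(v[2]); return np.array([v[0]+c*p[0]-s*p[1],v[1]+s*p[0]+c*p[1],p[2]])
f=lambda v:np.concatenate([proj(s,W(v,p))-px for s,px,p in L])
for sel in(L[:5],L[5:],L):
    L0=L;L=sel
    r=least_squares(f,[.65,.15,-.4],loss='soft_l1');print(r.x,np.degrees(r.x[2]));print(f(r.x).round(1));L=L0
v=r.x
print('grip',W(v,(g[0],0,g[1])),'det px',proj(a,W(v,(g[0],0,g[1]))),proj(b,W(v,(g[0],0,g[1]))))
# cap disc: black region centre in each image
for s,bx in((a,(250,200,305,250)),(b,(285,190,325,230))):
    x0,y0,x1,y1=bx;m=(s['img'][y0:y1,x0:x1].max(2)<75).astype(np.uint8)
    m=cv2.morphologyEx(m,cv2.MORPH_OPEN,np.ones((7,7)));n,l,st,ce=cv2.connectedComponentsWithStats(m)
    print([(st[i].tolist(),(ce[i]+[x0,y0]).round(1)) for i in range(1,n)])
```

```text
[0.6695 0.1607 0.3663] 20.985388797726316
[-0.5 -2.3 -1.2 -0.6 -1.9 -1.2  2.1  2.6  1.6  2.2]
[0.6696 0.161  0.3699] 21.194966076726672
[ 0.6 -0.4  0.2 -0.1 -0.3 -0.8 -0.5 -1.7 -0.1  0.  -0.2  6.   0.3  6.8]
[0.6696 0.1609 0.3692] 21.155835550553903
[-0.5 -2.5 -1.2 -0.6 -2.  -1.1  2.1  2.6  1.6  2.1  0.6 -0.4  0.2 -0.1
 -0.3 -0.8 -0.5 -1.6 -0.   0.1 -0.2  6.   0.3  6.9]
grip [0.6018 0.1347 0.1794] det px [277.6162 226.7462] [302.3646 206.8685]
[]
[]
```

Run:
```python
from h import *
np.set_printoptions(precision=4,suppress=True)
a=ctrl.snapshot('top');b=ctrl.snapshot('scene')
y=.3692;R=np.array([[np.cos(y),-np.sin(y),0],[np.sin(y),np.cos(y),0],[0,0,1]]);o=np.array([.6696,.1609,0])
for n,p,q in(('cap top',(278.2,227.5),(302.8,208.1)),('bar',(275.7,224.5),(302.4,200.4))):
    P,e=tri(a,p,b,q);print(n,P,e,'local',R.T@(P-o))
```

```text
cap top [0.6013 0.1336 0.1762] 0.8457567433472504 local [-0.0735 -0.0008  0.1762]
bar [0.6022 0.1358 0.1987] 2.2766331068393493 local [-0.072   0.0009  0.1987]
```

apply_moves([
  [[0, 0, 2], 0.1, 1],
  [[2, -4, 2], 0.2, 1],
  [[4, -7, 2], 0.3, 1],
  [[7, -10, 2], 0.4, 1],
  [[9, -14, 2], 0.5, 1],
  [[11, -17, 2], 0.6, 1],
  [[13, -20, 2], 0.7, 1],
  [[16, -24, 2], 0.769, 1],
  [[18, -27, 2], 0.769, 1],
  [[20, -31, 2], 0.769, 1],
  [[22, -34, 2], 0.769, 1],
  [[24, -37, 2], 0.769, 1],
  [[26, -41, 2], 0.769, 1],
  [[28, -44, 2], 0.769, 1],
  [[30, -47, 2], 0.769, 1],
  [[32, -49.4, 2], 0.769, 1],
  [[32, -49.4, 2], 0.769, 1],
  [[32, -49.4, 2], 0.769, 1],
  [[32, -49.4, 2], 0.769, 1],
  [[32, -49.4, 2], 0.769, 1],
])

```text
clock: 2.97
tool_pos: [0.5817, 0.1286, 0.2636]
orientation: [-180.0, -0.0, 21.3]
force: [-0.3, 0.1, 0.3]
opening: 0.0006
gripper_force: 0.0
```

apply_moves([
  [[0, 0, -2], 0, 1],
  [[0, 0, -4], 0, 1],
  [[0, 0, -6.2], 0, 1],
  [[0, 0, -6.2], 0, 1],
  [[0, 0, -6.2], 0, 1],
])

```text
clock: 3.38
tool_pos: [0.5813, 0.1287, 0.2012]
orientation: [180.0, 0.1, 21.3]
force: [0.3, 0.5, 0.6]
opening: 0.0006
gripper_force: 0.0
```

Run:
```python
from h import *
b=ctrl.snapshot('scene');a=ctrl.snapshot('top')
f=lambda s,y,x:cv2.resize(s['img'][y:y+110,x:x+80],None,fx=5,fy=5,interpolation=cv2.INTER_CUBIC)
cv2.imwrite('pics/h1.png',np.hstack([f(b,150,260),f(a,170,230)])[:,:,::-1])
```

```text
(no output)
```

View pics/h1.png

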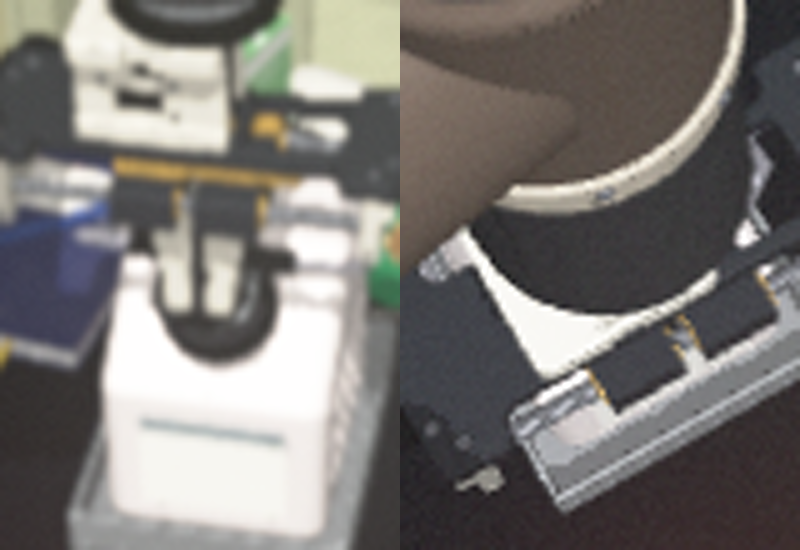

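apply_moves([
  [[0.6, 0.23, 0], 0, 1],
  [[1.17, 0.46, 0], 0, 1],
  [[1.8, 0.7, 0.8], 0, 1],
  [[2.5, 0.97, 1.6], 0, 1],
  [[3.2, 1.25, 2.2], 0, 1],
  [[3.97, 1.54, 2.75], 0, 1],
  [[4.8, 1.86, 3.2], 0, 1],
  [[5.6, 2.18, 3.55], 0, 1],
  [[6.5, 2.5, 3.8], 0, 1],
  [[7.4, 2.85, 4.0], 0, 1],
  [[8.3, 3.2, 4.05], 0, 1],
  [[9.2, 3.56, 4.0], 0, 1],
  [[10.1, 3.9, 3.85], 0, 1],
  [[11, 4.25, 3.6], 0, 1],
  [[11.8, 4.57, 3.25], 0, 1],
  [[12.6, 4.9, 2.9], 0, 1],
  [[13.4, 5.2, 2.4], 0, 1],
  [[14.1, 5.48, 1.9], 0, 1],
  [[14.5, 5.6, 1.6], 0, 1],
  [[14.5, 5.6, 1.6], 0, 1],
])

```text
clock: 5.15
tool_pos: [0.7274, 0.1843, 0.2156]
orientation: [-180.0, 0.1, 21.2]
force: [-1.1, -0.2, -1.3]
opening: 0.0003
gripper_force: 0.0
```

apply_moves([
  [[-1.5, -0.6, 0], 0, 1],
  [[-3, -1.2, 2], 0, 1],
  [[-5, -1.5, 5], 0, 1],
  [[-7, 0, 7], -0.1, 0.8],
  [[-9, 2, 8], -0.2, 0.6],
  [[-12, 4.5, 8], -0.3, 0.4],
  [[-15, 7, 8], -0.4, 0.2],
  [[-18, 10, 8], -0.524, 0],
  [[-21, 13, 8], -0.524, 0],
  [[-24, 16, 8], -0.524, 0],
  [[-27, 19, 8], -0.524, 0],
  [[-28, 22, 8], -0.524, 0],
  [[-28, 22, 8], -0.524, 0],
  [[-28, 22, 8], -0.524, 0],
])

```text
clock: 6.32
tool_pos: [0.4459, 0.4057, 0.298]
orientation: [-179.9, -0.0, -8.6]
force: [0.4, -0.3, 0.5]
opening: 0.0684
gripper_force: 0.0
```

Run:
```python
from h import *
np.set_printoptions(precision=4,suppress=True)
a=ctrl.snapshot('top');b=ctrl.snapshot('scene')
f=lambda s,y,x:cv2.resize(s['img'][y:y+110,x:x+80],None,fx=5,fy=5,interpolation=cv2.INTER_CUBIC)
cv2.imwrite('pics/h2.png',np.hstack([f(b,165,265),f(a,170,235)])[:,:,::-1])
y=.3692;R=np.array([[np.cos(y),-np.sin(y),0],[np.sin(y),np.cos(y),0],[0,0,1]]);o=np.array([.6696,.1609,0])
for t in('cap_center','neck','handle_grip'):
    A=ctrl.spot_point(a,t);B=ctrl.spot_point(b,t);A2=ctrl.search_frame(a,t);B2=ctrl.search_frame(b,t)
    print(t,*[[(np.round(d['at'],1).tolist(),round(d['score'],2)) for d in X[:3]] for X in(A,B,A2,B2)])
    for p in A[:2]:
        for q in B[:2]:
            P,e=tri(a,p['at'],b,q['at'])
            if e<8: print(P,e,R.T@(P-o))
```

```text
cap_center [([326.0, 293.1], 0.92), ([274.7, 225.4], 0.57)] [([300.9, 300.9], 0.88), ([304.7, 209.1], 0.66)] [([324.1, 294.2], 0.94), ([273.7, 223.5], 0.64)] [([305.2, 206.1], 0.92), ([302.5, 296.5], 0.58)]
[ 0.4763  0.0594 -0.0034] 5.0040052163708575 [-0.2169 -0.0249 -0.0034]
[0.6128 0.1388 0.1621] 6.336901951421059 [-0.061  -0.0001  0.1621]
neck [([190.8, 329.5], 0.57)] [([300.8, 207.4], 0.51)] [([261.6, 213.9], 0.55)] []
handle_grip [([240.0, 159.6], 0.94)] [([304.2, 209.3], 0.39)] [([238.5, 161.9], 0.73)] [([311.5, 160.0], 0.62)]
```

View pics/h2.png

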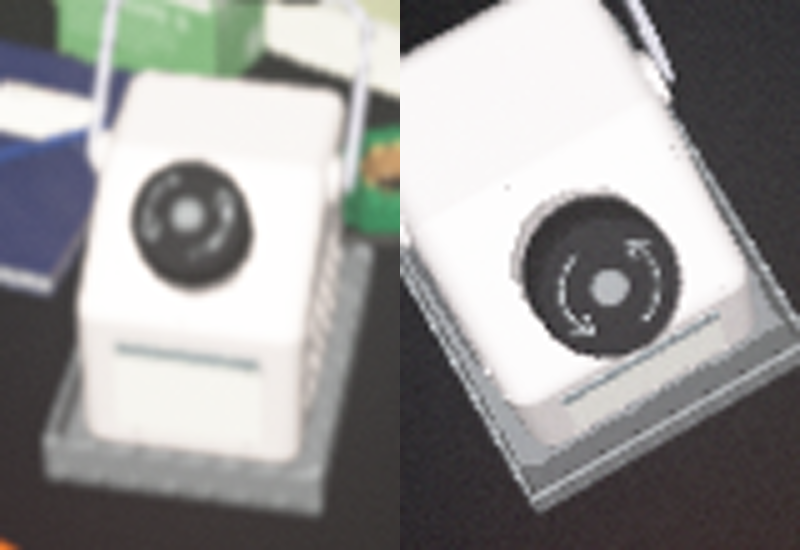

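```bash
cat > capfit.py <<'E'
from h import *
from scipy.optimize import least_squares
np.set_printoptions(precision=4,suppress=True)
y=.3692;R=np.array([[np.cos(y),-np.sin(y),0],[np.sin(y),np.cos(y),0],[0,0,1]]);o=np.array([.6696,.1609,0])
def run(a,b,tip=35):
    t=np.radians(tip);n=np.array([-np.sin(t),0,np.cos(t)]);e1=np.array([np.cos(t),0,np.sin(t)]);e2=np.array([0,1,0])
    c=[np.cos(k)*e1+np.sin(k)*e2 for k in np.linspace(0,2*np.pi,60)]
    pts=np.array([.031*q+h*n for q in c for h in(-.0165,.0165)])
    obs=[]
    for s,bx in((a,(252,195,310,255)),(b,(280,185,330,240))):
        x0,y0,x1,y1=bx;g=cv2.resize(s['img'][y0:y1,x0:x1].max(2),None,fx=4,fy=4,interpolation=cv2.INTER_LINEAR)
        k,l,st,ce=cv2.connectedComponentsWithStats((g<120).astype(np.uint8))
        m=(l==l[tuple(np.array([ (228-y0)*4,(276-x0)*4] if s is a else [(211-y0)*4,(303-x0)*4]))]).astype(np.uint8)
        cn=cv2.convexHull(max(cv2.findContours(m,0,2)[0],key=cv2.contourArea))[:,0]
        obs.append(((cn+.5)/4-.5+[x0,y0]))
    D=[np.array([np.cos(k),np.sin(k)]) for k in np.linspace(0,2*np.pi,24,endpoint=False)]
    def f(v):
        out=[]
        for s,ob in zip((a,b),obs):
            q=np.array([proj(s,o+R@(v+p)) for p in pts])
            out+=[(q@d).max()-(ob@d).max() for d in D]
        return np.array(out)
    r=least_squares(f,[-.062,0,.162],loss='soft_l1',f_scale=.5,diff_step=1e-3,x_scale=.01)
    return r.x,o+R@r.x,np.abs(f(r.x)).mean()
if __name__=='__main__':
    a=ctrl.snapshot('top');b=ctrl.snapshot('scene')
    P,e=tri(a,(276.8,227.4),b,(302.4,208));n=np.array([-.5736,0,.8192]);print('dot',e,R.T@(P-o)-.0165*n)
    print(run(a,b))
    print('grip handle px',proj(a,o+R@[.015+.097*np.sin(.75),0,.138+.097*np.cos(.75)]))
E
python3 capfit.py
```

```text
dot 1.5828919679343918 [-0.0618  0.0011  0.1608]
(array([-0.1183, -0.0089,  0.2525]), array([0.5625, 0.1099, 0.2525]), np.float64(17.090046007607917))
grip handle px [238.8128 159.4001]
```

```bash
sed -i 's/g<120/g<TH/; s/^def run(a,b,tip=35):/TH=95\ndef run(a,b,tip=35):/; s/        obs.append/        print(st[l[(228-y0)*4,(276-x0)*4] if s is a else l[(211-y0)*4,(303-x0)*4]]\/4)\n        obs.append/' capfit.py
sed -i 's/(276-x0)\*4\] if/(281-x0)*4] if/; s/(303-x0)\*4\])\])/(309-x0)*4])])/; s/(276-x0)\*4\] if s is a else l\[(211-y0)\*4,(303-x0)\*4\]/(281-x0)*4] if s is a else l[(211-y0)*4,(309-x0)*4]/' capfit.py
sed -i 's/(228-y0)\*4,(276-x0)/(222-y0)*4,(276-x0)/g; s/(228-y0)/(221-y0)/g; s/(281-x0)/(275-x0)/g; s/(309-x0)/(303-x0)/g; s/(211-y0)/(217-y0)/g' capfit.py
python3 capfit.py
```

```text
dot 1.5828919679343918 [-0.0618  0.0011  0.1608]
[   7.75   14.5    30.75   31.5  2381.5 ]
[ 13.25  13.5   21.5   23.25 849.75]
(array([-0.0562,  0.002 ,  0.1499]), array([0.6165, 0.1425, 0.1499]), np.float64(1.615506767450057))
grip handle px [238.8128 159.4001]
```

```bash
for t in 105 130 150; do sed -i "s/^TH=.*/TH=$t/" capfit.py; echo $t; python3 capfit.py | sed -n 2,4p; done
```

```text
105
[   7.5    14.5    31.25   31.75 2523.75]
[  13.     13.25   21.75   23.75 1066.25]
(array([-0.0568,  0.002 ,  0.1515]), array([0.6159, 0.1422, 0.1515]), np.float64(1.4247488464750209))
130
[   7.25   14.25   31.75   32.25 2818.75]
[  11.75   12.75   23.5    24.75 1558.  ]
(array([-0.058 ,  0.002 ,  0.1543]), array([0.6148, 0.1418, 0.1543]), np.float64(0.9474322216444063))
150
[   7.     14.     32.     32.75 2999.75]
[  11.5    12.5    24.     25.5  1750.25]
(array([-0.0586,  0.002 ,  0.1557]), array([0.6142, 0.1416, 0.1557]), np.float64(0.7515396084305106))
```

apply_moves([
  [[2, -3, -1], 0, 0],
  [[4, -6, -2], 0, 0],
  [[6, -9, -3], 0, 0],
  [[8, -12, -4], 0, 0],
  [[10, -15, -5], 0, 0],
  [[12, -18.5, -6], 0, 0],
  [[14, -22, -6.8], 0, 0],
  [[15.5, -25, -6.8], 0, 0],
  [[16.6, -26.6, -6.8], 0, 0],
  [[16.6, -26.6, -6.8], 0, 0],
  [[16.6, -26.6, -6.8], 0, 0],
  [[16.6, -26.6, -6.8], 0, 0],
  [[16.6, -26.6, -6.8], 0, 0],
])

```text
clock: 8.6
tool_pos: [0.6128, 0.1388, 0.2297]
orientation: [-180.0, -0.0, -8.8]
force: [-0.3, 0.4, -0.1]
opening: 0.0874
gripper_force: 0.0
```

apply_moves([
  [[-0.1, 0.1, -1], 0, 0],
  [[-0.1, 0.1, -2], 0, 0],
  [[-0.1, 0.1, -3], 0, 0],
  [[-0.1, 0.1, -4], 0, 0],
  [[-0.1, 0.1, -5], 0, 0],
  [[-0.1, 0.1, -5.5], 0, 0],
  [[-0.1, 0.1, -6.0], 0, 0],
  [[-0.1, 0.1, -6.0], 0, 0],
])

```text
clock: 9.27
tool_pos: [0.6116, 0.1388, 0.1682]
orientation: [179.9, 0.1, -8.8]
force: [0.5, 0.4, -0.0]
opening: 0.0877
gripper_force: 0.0
```

Run:
```python
from h import *
b=ctrl.snapshot('scene')
cv2.imwrite('pics/h3.png',cv2.resize(b['img'][150:270,255:355],None,fx=5,fy=5,interpolation=cv2.INTER_CUBIC)[:,:,::-1])
```

```text
(no output)
```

View pics/h3.png

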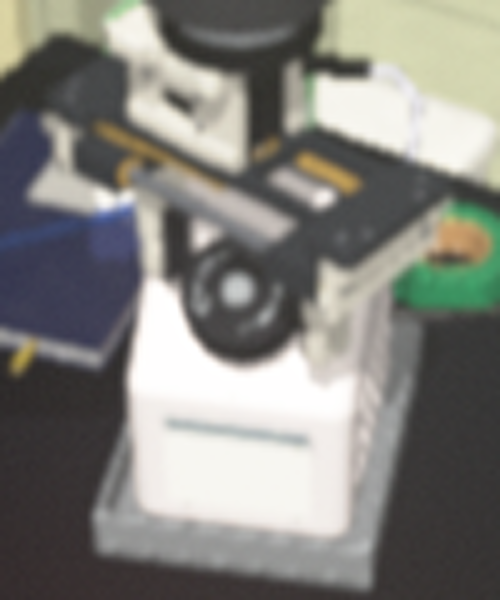

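Picture: the cap (240,290 in the crop) sits between the open fingers, left one uphill and right one downhill. Now I close.

apply_moves([
  [[0, 0, 0], 0, 0.15],
  [[0, 0, 0], 0, 0.2],
  [[0, 0, 0], 0, 0.3],
  [[0, 0, 0], 0, 0.4],
  [[0, 0, 0], 0, 0.5],
  [[0, 0, 0], 0, 1],
])

```text
clock: 9.82
tool_pos: [0.613, 0.1406, 0.1701]
orientation: [-179.8, -0.1, -8.8]
force: [1.2, 5.6, -1.4]
opening: 0.0654
gripper_force: 30.0
```

```bash
python3 -c "
from plant import ctrl;print(ctrl.get_obs())"
```

```text
{'clock': 9.8167, 'joint_pos': array([ 3.06413796e+01,  1.92732580e+01, -1.12438622e+01, -5.87057084e-02,
       -5.92842263e+01,  5.06099464e+01]), 'qvel': array([ 0.02012413,  0.03272174, -0.07404889,  0.11309231,  0.07571881,
        0.0514813 ]), 'tau': array([ -3.35044943, -55.0064671 ,  25.02359211,   7.40878075,
        -1.4585124 ,  -0.09840734]), 'tool_pos': array([0.61304607, 0.14059578, 0.17006128]), 'orientation': array([-1.79834858e+02, -1.21423837e-01, -8.77874715e+00]), 'force': array([ 1.22920194,  5.57867715, -1.42498947]), 'moment': array([ 1.97270543, -0.62204489,  0.12832575]), 'gripper_force': 29.999386448180303, 'opening': 0.06538678520776632}
```

apply_moves([
  [[0.1, 0.04, -0.15], 0, 1],
  [[0.21, 0.08, -0.33], 0, 1],
  [[0.32, 0.12, -0.5], 0, 1],
  [[0.32, 0.12, -0.5], 0, 1],
])

```text
clock: 10.15
tool_pos: [0.6155, 0.1414, 0.1664]
orientation: [-179.9, -0.1, -8.8]
force: [-6.5, 5.2, 9.8]
opening: 0.0655
gripper_force: 30.0
```

apply_moves([
  [[0.1, 0.04, -0.16], 0, 1],
  [[0.21, 0.08, -0.33], 0, 1],
  [[0.27, 0.1, -0.41], 0, 1],
  [[0.27, 0.1, -0.41], 0, 1],
  [[0.27, 0.1, -0.41], 0, 1],
])

```text
clock: 10.57
tool_pos: [0.6169, 0.1418, 0.1645]
orientation: [-179.9, -0.0, -8.7]
force: [-17.0, 3.5, 27.7]
opening: 0.0652
gripper_force: 30.0
```

apply_moves([
  [[0, 0, 0], 0.06, 1],
  [[0, 0, 0], 0.12, 1],
  [[0, 0, 0], 0.18, 1],
  [[0, 0, 0], 0.18, 1],
])

```text
clock: 10.9
tool_pos: [0.6182, 0.1414, 0.164]
orientation: [-180.0, -0.1, 1.8]
force: [-9.2, 0.9, 20.3]
opening: 0.0647
gripper_force: 30.0
```

apply_moves([
  [[0.07, 0.03, -0.1], 0.05, 1],
  [[0.13, 0.05, -0.2], 0.1, 1],
  [[0.2, 0.08, -0.3], 0.16, 1],
  [[0.2, 0.08, -0.3], 0.18, 1],
  [[0.2, 0.08, -0.3], 0.18, 1],
])

```text
clock: 11.32
tool_pos: [0.6213, 0.1425, 0.1616]
orientation: [-180.0, -0.3, 11.9]
force: [-7.0, 1.2, 20.7]
opening: 0.0631
gripper_force: 30.0
```

apply_moves([
  [[0.05, 0.02, -0.08], 0.06, 1],
  [[0.1, 0.04, -0.16], 0.12, 1],
  [[0.15, 0.06, -0.24], 0.18, 1],
  [[0.15, 0.06, -0.24], 0.18, 1],
])

```text
clock: 11.65
tool_pos: [0.6232, 0.144, 0.1593]
orientation: [-180.0, -0.4, 22.4]
force: [-6.3, 4.3, 19.9]
opening: 0.0621
gripper_force: 30.0
```

Run:
```python
from h import *
b=ctrl.snapshot('scene');print(ctrl.get_obs()['moment'])
cv2.imwrite('pics/h4.png',cv2.resize(b['img'][180:240,275:345],None,fx=8,fy=8,interpolation=cv2.INTER_CUBIC)[:,:,::-1])
```

```text
[ 1.4998981   2.3489253  -0.03881497]
```

View pics/h4.png

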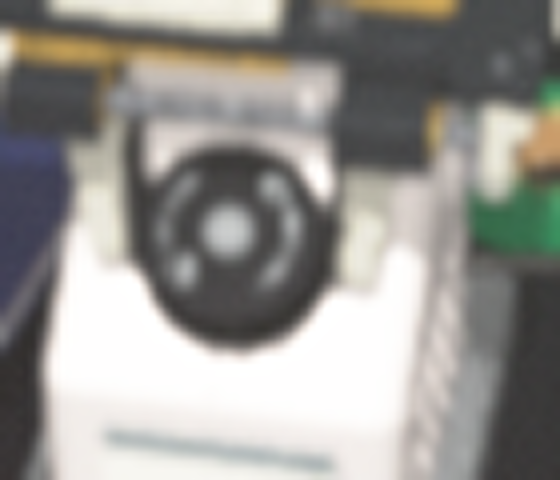

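```bash
cat > ang.py <<'E'
from h import *
y=.3692;R=np.array([[np.cos(y),-np.sin(y),0],[np.sin(y),np.cos(y),0],[0,0,1]]);o=np.array([.6696,.1609,0])
t=np.radians(35);n=np.array([-np.sin(t),0,np.cos(t)]);e1=np.array([np.cos(t),0,np.sin(t)]);e2=np.array([0,1,0])
# as seen from above: anticlockwise positive about n: e1 -> n x e1
e2=np.cross(n,e1)
def prof(s,img,off,k,cdot):
    # cdot: pixel of centre dot; find shift so the model lands on it
    C=np.array([-.0618,0,.1613])+.0165*n; base=proj(s,o+R@C)
    g=img.max(2).astype(np.float32);out=[]
    for a in np.radians(np.arange(0,360,3)):
        v=[]
        for r in(.016,.018,.020):
            p=proj(s,o+R@(C+r*(np.cos(a)*e1+np.sin(a)*e2)))-base+cdot
            p=(p-off+.5)*k-.5; v.append(cv2.getRectSubPix(g,(1,1),(float(p[0]),float(p[1])))[0,0])
        out.append(np.mean(v))
    out=np.array(out);return (out-out.mean())/out.std()
def dot(img,off,k,guess,w=3):
    g=img.max(2).astype(float);x,y=((np.array(guess)-off+.5)*k).astype(int);w=int(w*k)
    q=g[y-w:y+w+1,x-w:x+w+1];q=np.clip(q-np.percentile(q,55),0,None);Y,X=np.mgrid[-w:w+1,-w:w+1]
    c=np.array([(q*X).sum(),(q*Y).sum()])/q.sum()+[x,y];return (c+.5)/k-.5+off
s=ctrl.snapshot('scene')
import sys
gx=np.array([float(sys.argv[1]),float(sys.argv[2])])
ref=cv2.imread('pics/h2.png')[:,:400];o0=np.array([265,165]);d0=dot(ref,o0,5,(302.4,208.))
p0=prof(s,ref,o0,5,d0);d1=dot(s['img'],np.array([0,0]),1,gx);p1=prof(s,s['img'],np.array([0,0]),1,d1)
c=np.array([np.mean(p0*np.roll(p1,-k)) for k in range(120)])
print(d0,d1,'best turns deg',[(3*k if k<60 else 3*k-360,round(c[k],2)) for k in np.argsort(-c)[:6]],ctrl.get_obs()['force'].round(1))
E
python3 ang.py 303.5 208.8
```

```text
[302.01447808 207.4917712 ] [303.08679115 208.40145228] best turns deg [(np.int64(21), np.float32(0.85)), (np.int64(18), np.float32(0.85)), (np.int64(24), np.float32(0.83)), (np.int64(15), np.float32(0.82)), (np.int64(27), np.float32(0.8)), (np.int64(12), np.float32(0.78))] [-6.6  4.6 19.6]
```

apply_moves([
  [[-0.16, -0.06, 0.25], 0, 1],
  [[-0.32, -0.12, 0.49], 0, 1],
  [[-0.43, -0.17, 0.65], 0, 1],
  [[-0.43, -0.17, 0.65], 0, 1],
])

```text
clock: 12.08
tool_pos: [0.6213, 0.1433, 0.1619]
orientation: [-179.9, -0.5, 22.2]
force: [15.9, 6.4, -12.5]
opening: 0.0611
gripper_force: 30.1
```

apply_moves([
  [[0.06, 0.02, -0.09], 0, 1],
  [[0.12, 0.05, -0.18], 0, 1],
  [[0.12, 0.05, -0.18], 0, 1],
])

```text
clock: 12.33
tool_pos: [0.6215, 0.1434, 0.1616]
orientation: [-180.0, -0.4, 22.2]
force: [5.2, 5.4, 1.3]
opening: 0.0617
gripper_force: 30.0
```

apply_moves([
  [[0, 0, 0], 0, 0.2],
  [[0, 0, 0], 0, 0.05],
  [[0, 0, 0], 0, 0],
  [[0, 0, 1], 0, 0],
  [[-0.5, -0.2, 2.5], -0.06, 0],
  [[-1, -0.4, 3.5], -0.18, 0],
  [[-1, -0.4, 3.5], -0.3, 0],
  [[-1, -0.4, 3.5], -0.42, 0],
  [[-1, -0.4, 3.5], -0.54, 0],
  [[-1, -0.4, 3], -0.541, 0],
  [[-1, -0.4, 2], -0.541, 0],
  [[-1, -0.4, 1], -0.541, 0],
  [[-1, -0.4, 0.6], -0.541, 0],
  [[-1, -0.4, 0.6], -0.541, 0],
])

```text
clock: 13.5
tool_pos: [0.6074, 0.1369, 0.1636]
orientation: [179.9, 0.2, -8.8]
force: [0.9, -0.6, 1.0]
opening: 0.0877
gripper_force: 0.0
```

```bash
python3 ang.py 302.8 208.4
```

```text
[302.01447808 207.4917712 ] [302.56773787 208.57151859] best turns deg [(np.int64(-156), np.float32(0.63)), (np.int64(-153), np.float32(0.63)), (np.int64(-159), np.float32(0.62)), (np.int64(-150), np.float32(0.62)), (np.int64(-162), np.float32(0.6)), (np.int64(-147), np.float32(0.6))] [0.2 0.3 1.3]
```

apply_moves([
  [[0.4, 0.2, 0.4], 0, 0],
  [[0.4, 0.2, 0.4], 0, 0.15],
  [[0.4, 0.2, 0.4], 0, 0.25],
  [[0.4, 0.2, 0.4], 0, 0.4],
  [[0.4, 0.2, 0.4], 0, 1],
  [[0.4, 0.2, 0.4], 0, 1],
  [[0.4, 0.2, 0.4], 0, 1],
])

```text
clock: 14.13
tool_pos: [0.613, 0.141, 0.1699]
orientation: [-179.8, -0.1, -8.8]
force: [2.2, 5.3, -1.3]
opening: 0.0642
gripper_force: 28.4
```

apply_moves([
  [[0.1, 0.04, -0.16], 0, 1],
  [[0.21, 0.08, -0.33], 0, 1],
  [[0.27, 0.1, -0.41], 0, 1],
  [[0.27, 0.1, -0.41], 0, 1],
])

```text
clock: 14.47
tool_pos: [0.6145, 0.1415, 0.1679]
orientation: [-179.9, -0.0, -8.8]
force: [-9.6, 5.3, 14.3]
opening: 0.0644
gripper_force: 30.0
```

apply_moves([
  [[0.08, 0.03, -0.12], 0, 1],
  [[0.13, 0.05, -0.2], 0, 1],
  [[0.13, 0.05, -0.2], 0, 1],
])

```text
clock: 14.72
tool_pos: [0.6147, 0.1415, 0.1676]
orientation: [-180.0, 0.0, -8.8]
force: [-20.0, 3.6, 30.1]
opening: 0.0646
gripper_force: 31.4
```

apply_moves([
  [[0.03, 0.01, -0.05], 0.06, 1],
  [[0.07, 0.03, -0.1], 0.12, 1],
  [[0.1, 0.04, -0.16], 0.18, 1],
  [[0.1, 0.04, -0.16], 0.18, 1],
])

```text
clock: 15.05
tool_pos: [0.6173, 0.1412, 0.1661]
orientation: [-180.0, -0.1, 1.7]
force: [-12.7, 0.8, 25.6]
opening: 0.0634
gripper_force: 30.5
```

apply_moves([
  [[0.04, 0.02, -0.06], 0.06, 1],
  [[0.08, 0.03, -0.13], 0.12, 1],
  [[0.12, 0.05, -0.19], 0.18, 1],
  [[0.12, 0.05, -0.19], 0.18, 1],
])

```text
clock: 15.38
tool_pos: [0.6198, 0.1421, 0.1645]
orientation: [180.0, -0.3, 12.0]
force: [-8.5, -0.4, 22.5]
opening: 0.0627
gripper_force: 30.2
```

apply_moves([
  [[0.04, 0.02, -0.06], 0.06, 1],
  [[0.08, 0.03, -0.12], 0.12, 1],
  [[0.1, 0.04, -0.16], 0.18, 1],
  [[0.1, 0.04, -0.16], 0.18, 1],
])

```text
clock: 15.72
tool_pos: [0.6211, 0.1434, 0.1629]
orientation: [-180.0, -0.3, 22.4]
force: [-6.7, 4.4, 21.6]
opening: 0.0617
gripper_force: 30.0
```

```bash
python3 ang.py 303.2 208.6
```

```text
[302.01447808 207.4917712 ] [303.06653747 208.32816537] best turns deg [(np.int64(39), np.float32(0.82)), (np.int64(36), np.float32(0.81)), (np.int64(42), np.float32(0.8)), (np.int64(33), np.float32(0.78)), (np.int64(45), np.float32(0.75)), (np.int64(30), np.float32(0.72))] [-6.7  3.4 21. ]
```

apply_moves([
  [[0.03, 0.01, -0.04], 0.06, 1],
  [[0.06, 0.02, -0.08], 0.12, 1],
  [[0.09, 0.03, -0.12], 0.18, 1],
  [[0.09, 0.03, -0.12], 0.21, 1],
  [[0.09, 0.03, -0.12], 0.21, 1],
])

```text
clock: 16.18
tool_pos: [0.6215, 0.1444, 0.1621]
orientation: [180.0, -0.3, 34.3]
force: [-11.3, 6.6, 25.4]
opening: 0.0622
gripper_force: 30.3
```

```bash
python3 ang.py 303.2 208.6
```

```text
[302.01447808 207.4917712 ] [303.56518724 208.18411928] best turns deg [(np.int64(-132), np.float32(0.81)), (np.int64(-135), np.float32(0.81)), (np.int64(-129), np.float32(0.79)), (np.int64(-138), np.float32(0.79)), (np.int64(-126), np.float32(0.77)), (np.int64(-141), np.float32(0.76))] [-11.2   7.8  25.2]
```

apply_moves([
  [[-0.1, -0.04, 0.16], 0, 1],
  [[-0.2, -0.08, 0.31], 0, 1],
  [[-0.3, -0.12, 0.47], 0, 1],
  [[-0.4, -0.15, 0.62], 0, 1],
  [[-0.4, -0.15, 0.62], 0, 1],
])

```text
clock: 16.65
tool_pos: [0.6189, 0.1433, 0.1663]
orientation: [180.0, -0.4, 34.2]
force: [1.1, 6.9, 8.6]
opening: 0.0618
gripper_force: 30.0
```

apply_moves([
  [[-0.1, -0.04, 0.16], 0, 1],
  [[-0.2, -0.08, 0.31], 0, 1],
  [[-0.3, -0.12, 0.47], 0, 1],
  [[-0.4, -0.15, 0.62], 0, 1],
  [[-0.4, -0.15, 0.62], 0, 1],
])

```text
clock: 17.07
tool_pos: [0.6151, 0.1422, 0.1715]
orientation: [180.0, -0.5, 34.2]
force: [4.7, 7.5, 0.2]
opening: 0.0622
gripper_force: 30.0
```

apply_moves([
  [[0.05, 0.02, -0.08], 0, 1],
  [[0.05, 0.02, -0.08], 0, 0.25],
  [[0.05, 0.02, -0.08], 0, 0.15],
  [[0.05, 0.02, -0.08], 0, 0],
  [[0.05, 0.02, -0.08], 0, 0],
  [[0.05, 0.02, -0.08], 0, 0],
])

```text
clock: 17.57
tool_pos: [0.6127, 0.1393, 0.1687]
orientation: [-180.0, 0.0, 34.1]
force: [-0.4, -0.3, 0.1]
opening: 0.085
gripper_force: 0.0
```

apply_moves([
  [[0, 0, 1], 0, 0],
  [[0, 0, 3], -0.06, 0],
  [[-1, 1, 6], -0.12, 0],
  [[-4, 4, 8], -0.227, 0],
  [[-7, 7, 8], -0.227, 0],
  [[-10, 10, 8], -0.227, 0],
  [[-13, 13, 8], -0.227, 0],
  [[-16, 16, 8], -0.227, 0],
  [[-18, 19, 8], -0.227, 0],
  [[-20, 22, 8], -0.227, 0],
  [[-20, 24, 8], -0.227, 0],
  [[-20, 24, 8], -0.227, 0],
  [[-20, 24, 8], -0.227, 0],
])

```text
clock: 18.65
tool_pos: [0.4125, 0.3807, 0.2494]
orientation: [180.0, -0.0, 21.2]
force: [0.4, -0.7, -0.6]
opening: 0.0875
gripper_force: 0.0
```

```bash
python3 - <<'E'
from h import *
b=ctrl.snapshot('scene');a=ctrl.snapshot('top')
f=lambda s,y,x:cv2.resize(s['img'][y:y+110,x:x+80],None,fx=5,fy=5,interpolation=cv2.INTER_CUBIC)
cv2.imwrite('pics/h5.png',np.hstack([f(b,165,265),f(a,170,235)])[:,:,::-1])
E
python3 ang.py 302.5 208; sed -i 's/^TH=.*/TH=130/' capfit.py; python3 capfit.py
```

```text
[302.01447808 207.4917712 ] [302.60493827 208.44268078] best turns deg [(np.int64(54), np.float32(0.82)), (np.int64(51), np.float32(0.81)), (np.int64(57), np.float32(0.8)), (np.int64(48), np.float32(0.78)), (np.int64(60), np.float32(0.77)), (np.int64(45), np.float32(0.73))] [ 0.7 -0.6 -0.7]
dot 1.5828919679343918 [-0.0618  0.0011  0.1608]
[   8.     15.     32.5    32.75 2971.  ]
[  12.25   13.5    23.     24.25 1486.  ]
(array([-0.0618,  0.001 ,  0.1555]), array([0.6116, 0.1396, 0.1555]), np.float64(0.9724379028862038))
grip handle px [238.8128 159.4001]
```

View pics/h5.png

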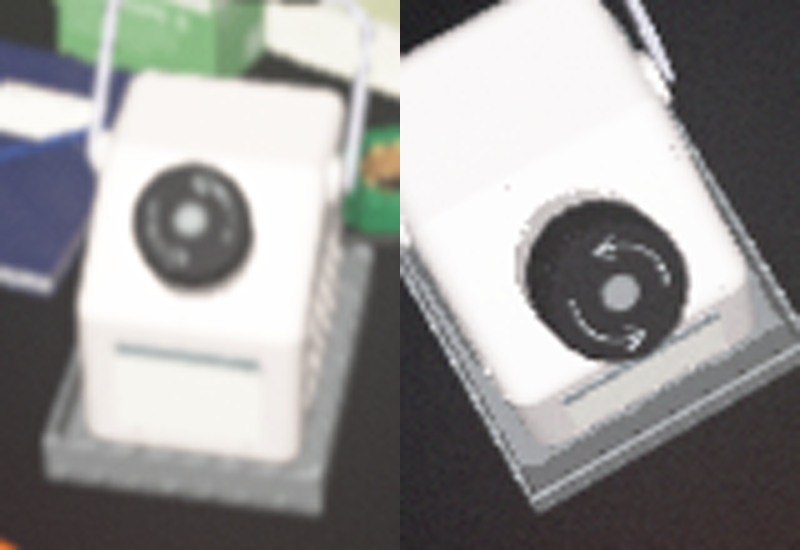

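Run:
```python
from capfit import *
a=ctrl.snapshot('top');b=ctrl.snapshot('scene')
for p,q in(((276.8,227.4),(302.4,208)),((279.2,228.6),(302.8,209.2))):
    P,e=tri(a,p,b,q);print(e,R.T@(P-o))
for t in('cap_center',):
    print([d['at'] for d in ctrl.spot_point(a,t)],[d['at'] for d in ctrl.spot_point(b,t)])
# dish again, wide thresholds
for s,(x0,y0,x1,y1) in((a,(160,300,220,360)),(b,(170,235,225,280))):
    m=(s['img'][y0:y1,x0:x1].max(2)>110).astype(np.uint8)
    c=max(cv2.findContours(m,0,2)[0],key=cv2.contourArea)[:,0]+[x0,y0]
    P=np.array([atz(s,p,.012) for p in c.astype(float)])[:,:2]*1000
    print('dish',cv2.minEnclosingCircle(P.astype(np.float32)))
```

```text
1.5828919679343918 [-0.0712  0.0011  0.1743]
0.7006767032395064 [-0.0762 -0.0014  0.175 ]
[[326.4, 294.0], [275.0, 226.9]] [[299.6, 297.3], [305.1, 209.1]]
dish ((441.0881652832031, 372.90789794921875), 41.28859329223633)
dish ((440.1526184082031, 372.5328369140625), 44.07379150390625)
```

apply_moves([
  [[2.5, -3, 0], 0, 0],
  [[5, -6, 0], 0, 0],
  [[7.5, -9, 0], 0, 0],
  [[10, -12, 0], 0, 0],
  [[12.5, -15.5, 0], 0, 0],
  [[15, -19, -1], 0, 0],
  [[17.5, -22, -2], 0, 0],
  [[19.4, -24.4, -2], 0, 0],
  [[19.4, -24.4, -2], 0, 0],
  [[19.4, -24.4, -2], 0, 0],
  [[19.4, -24.4, -2], 0, 0],
  [[19.4, -24.4, -4], 0, 0],
  [[19.4, -24.4, -6], 0, 0],
  [[19.4, -24.4, -7.5], 0, 0],
  [[19.4, -24.4, -8.1], 0, 0],
  [[19.4, -24.4, -8.1], 0, 0],
  [[19.4, -24.4, -8.1], 0, 0],
])

```text
clock: 20.52
tool_pos: [0.6071, 0.1365, 0.1687]
orientation: [180.0, -0.0, 21.2]
force: [-0.2, 0.1, 0.8]
opening: 0.0878
gripper_force: 0.0
```

apply_moves([
  [[0, 0, 0], 0, 0.2],
  [[0, 0, 0], 0, 0.3],
  [[0, 0, 0], 0, 0.5],
  [[0, 0, 0], 0, 1],
  [[0, 0, 0], 0, 1],
  [[0, 0, 0], 0, 1],
])

```text
clock: 21.02
tool_pos: [0.6069, 0.1368, 0.1684]
orientation: [-179.9, -0.1, 21.1]
force: [-2.3, 4.2, 2.0]
opening: 0.0622
gripper_force: 29.7
```

Run:
```python
from h import *
a=ctrl.snapshot('top')
print(atz(a,(191.8,331.25),.013),atz(a,(173.6,331.25),.013),atz(a,(210,331.25),.013))
```

```text
[0.44008202 0.37206855 0.013     ] [0.44662295 0.4135129  0.013     ] [0.4335221  0.33089399 0.013     ]
```

apply_moves([
  [[-0.16, -0.06, 0.25], 0, 1],
  [[-0.32, -0.12, 0.49], 0, 1],
  [[-0.48, -0.19, 0.74], 0, 1],
  [[-0.64, -0.25, 0.98], 0, 1],
  [[-0.8, -0.31, 1.23], 0, 1],
  [[-0.96, -0.37, 1.47], 0, 1],
  [[-1.3, -0.5, 2.0], 0, 1],
  [[-1.7, -0.65, 2.6], 0, 1],
  [[-2.1, -0.8, 3.2], 0, 1],
  [[-2.5, -1, 3.9], 0, 1],
  [[-3.2, -1.25, 4.9], 0, 1],
  [[-3.2, -1.25, 4.9], 0, 1],
])

```text
clock: 22.07
tool_pos: [0.5748, 0.123, 0.2198]
orientation: [-180.0, -0.2, 21.1]
force: [0.0, 0.2, -0.4]
opening: 0.0623
gripper_force: 29.7
```

apply_moves([
  [[-1, 2, 0], 0, 1],
  [[-3, 4.5, 0], 0, 1],
  [[-4.5, 7, 0], 0, 1],
  [[-6, 9.5, 0], 0, 1],
  [[-7.5, 12, 0], 0, 1],
  [[-9, 14.5, -1], 0, 1],
  [[-10.5, 17, -2], 0, 1],
  [[-12, 19.5, -4], 0, 1],
  [[-13.5, 21.5, -6], 0, 1],
  [[-14.6, 23.3, -8], 0, 1],
  [[-15.2, 24.25, -10], 0, 1],
  [[-15.2, 24.25, -12], 0, 1],
  [[-15.2, 24.25, -13.5], 0, 1],
  [[-15.2, 24.25, -13.5], 0, 1],
  [[-15.2, 24.25, -13.5], 0, 1],
  [[-15.2, 24.25, -13.5], 0, 1],
])

```text
clock: 23.4
tool_pos: [0.4236, 0.3662, 0.083]
orientation: [-180.0, -0.1, 21.1]
force: [0.7, -0.1, -1.1]
opening: 0.0626
gripper_force: 29.7
```

Run:
```python
from h import *
b=ctrl.snapshot('scene');a=ctrl.snapshot('top')
f=lambda s,y,x:cv2.resize(s['img'][y:y+110,x:x+80],None,fx=5,fy=5,interpolation=cv2.INTER_CUBIC)
cv2.imwrite('pics/h6.png',np.hstack([f(b,190,155),f(a,270,150)])[:,:,::-1])
```

```text
(no output)
```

View pics/h6.png

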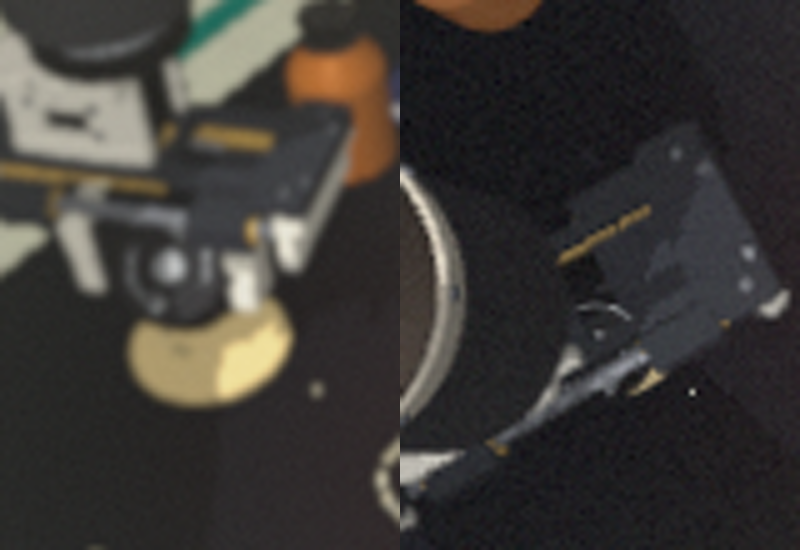

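apply_moves([
  [[0, 0, -1], 0, 1],
  [[0, 0, -1.8], 0, 1],
  [[0, 0, -2.3], 0, 1],
  [[0, 0, -2.6], 0, 1],
  [[0, 0, -2.8], 0, 1],
  [[0, 0, -2.8], 0, 1],
])

```text
clock: 24.0
tool_pos: [0.4237, 0.3655, 0.0542]
orientation: [179.9, -0.0, 21.1]
force: [0.6, -2.9, 6.3]
opening: 0.0625
gripper_force: 29.7
```

apply_moves([
  [[0.2, 0.08, -0.12], 0, 1],
  [[0.45, 0.17, -0.25], 0, 1],
  [[0.7, 0.27, -0.4], 0, 1],
  [[0.9, 0.35, -0.55], 0, 1],
  [[0.9, 0.35, -0.55], 0, 1],
])

```text
clock: 24.42
tool_pos: [0.4324, 0.3685, 0.0485]
orientation: [179.9, 0.0, 21.1]
force: [-0.3, -3.6, 5.7]
opening: 0.0624
gripper_force: 29.8
```

apply_moves([
  [[0.25, 0.1, -0.2], 0, 1],
  [[0.5, 0.2, -0.42], 0, 1],
  [[0.75, 0.29, -0.68], 0, 1],
  [[0.95, 0.37, -0.95], 0, 1],
  [[0.95, 0.37, -0.95], 0, 1],
])

```text
clock: 24.83
tool_pos: [0.4416, 0.3722, 0.0389]
orientation: [179.9, 0.1, 21.1]
force: [-0.5, -2.3, 5.2]
opening: 0.0618
gripper_force: 30.0
```

apply_moves([
  [[0.03, 0.01, -0.1], 0, 1],
  [[0.06, 0.02, -0.2], 0, 1],
  [[0.06, 0.02, -0.2], 0, 1],
])

```text
clock: 25.08
tool_pos: [0.4421, 0.3725, 0.0384]
orientation: [179.9, 0.0, 21.2]
force: [-5.5, -4.8, 18.1]
opening: 0.0617
gripper_force: 30.0
```

apply_moves([
  [[0, 0, 0.12], 0, 1],
  [[0, 0, 0.15], 0, 0.25],
  [[0, 0, 0.15], 0, 0.15],
  [[0, 0, 0.15], 0, 0],
  [[0, 0, 0.15], 0, 0],
  [[0, 0, 0.15], 0, 0],
  [[0, 0, 1.5], 0, 0],
  [[0, 0, 4], 0, 0],
  [[0, 0, 7], 0, 0],
  [[-3, 3, 10], 0, 0],
  [[-6, 6, 13], 0, 0],
  [[-9, 9, 15], 0, 0],
  [[-10, 13, 16], 0, 0],
  [[-10, 16, 16], 0, 0],
  [[-10, 18, 16], 0, 0],
  [[-10, 18, 16], 0, 0],
])

```text
clock: 26.42
tool_pos: [0.3411, 0.5585, 0.1971]
orientation: [-179.9, -0.1, 21.3]
force: [0.4, -0.5, -0.2]
opening: 0.0875
gripper_force: 0.0
```

Run:
```python
from h import *
b=ctrl.snapshot('scene');a=ctrl.snapshot('top')
for s in(a,b):
    for t in('cap_center','dish_top','handle_grip','boats','amber_bottle','beaker'): print(t,[(np.round(d['at'],1).tolist(),round(d['score'],2),atz(s,d['at'],{'cap_center':.032,'dish_top':.015}.get(t,0)).round(3).tolist()) for d in ctrl.spot_point(s,t)][:3])
# dark cap ellipse over the dish in the top picture: blob extents, cap top at z=.048
g=a['img'][300:365,155:225]; m=(g.max(2)>100).astype(np.uint8)
c=cv2.convexHull(max(cv2.findContours(m,0,2)[0],key=cv2.contourArea))[:,0]+[155,300]
print('dish',cv2.minEnclosingCircle(np.array([atz(a,p,.013)[:2]*1000 for p in c.astype(float)],np.float32)))
cv2.imwrite('pics/fin.png',cv2.resize(g,None,fx=6,fy=6)[:,:,::-1])
for r in g.max(2)[::4,::4]: print(' '.join(f'{v:3d}' for v in r))
print(ctrl.get_obs()['force'])
```

```text
cap_center [([327.6, 295.1], 0.87, [0.468, 0.056, 0.032])]
dish_top [([367.7, 244.3], 0.95, [0.572, -0.057, 0.015]), ([190.1, 329.9], 0.85, [0.444, 0.375, 0.015]), ([270.9, 312.4], 0.83, [0.453, 0.188, 0.015])]
handle_grip [([240.9, 158.8], 0.76, [0.843, 0.211, 0.0]), ([429.1, 208.1], 0.15, [0.639, -0.223, 0.0])]
boats [([449.2, 275.3], 0.67, [0.47, -0.234, 0.0])]
amber_bottle [([169.9, 261.2], 0.92, [0.613, 0.41, 0.0])]
beaker [([397.4, 304.2], 0.59, [0.424, -0.1, 0.0]), ([269.0, 223.7], 0.55, [0.665, 0.164, 0.0]), ([188.1, 329.6], 0.45, [0.446, 0.384, 0.0])]
cap_center [([302.8, 297.7], 0.94, [0.462, 0.047, 0.032]), ([198.5, 249.3], 0.58, [0.456, 0.374, 0.032])]
dish_top [([255.4, 283.1], 0.9, [0.45, 0.182, 0.015]), ([359.4, 289.4], 0.59, [0.57, -0.052, 0.015]), ([196.2, 254.6], 0.56, [0.448, 0.38, 0.015])]
handle_grip [([310.3, 163.0], 0.82, [1.001, 0.36, 0.0]), ([345.4, 341.7], 0.72, [0.425, -0.092, -0.0])]
boats [([406.2, 354.5], 0.65, [0.467, -0.224, 0.0])]
amber_bottle [([226.0, 220.4], 0.7, [0.612, 0.414, 0.0])]
beaker [([347.5, 342.7], 0.63, [0.426, -0.097, 0.0]), ([310.7, 1
[... 660 characters left out ...]
39  32  41  42
 29  30  31  36  32  31  64  46  75  45  45  41  52 240  38  40  38  40
 34  32  26  32  25 166  32  73  60  76  46  35 240 238  39  37  40  39
 29  33  31  31  26  99 117  44  53  48  36 233 240  69  40  40  43  40
 27  29  28  30  31  33 164 183 183 181 240 240 182  44  39  40  41  40
 30  31  34  34  26  32  26  80 171 181 162  27  38  41  35  41  39  40
 31  31  35  35  25  30  28  24  27  26  28  31  33  40  38  40  42  40
 29  32  34  28  29  32  33  33  38  31  31  33  30  31  38  44  43  47
 27  28  31  35  30  29  33  30  30  34  32  27  34  29  36  28  38  41
 37  31  25  26  30  28  30  27  30  31  29  31  36  35  30  33  37  37
[-0.51850533  0.06763339 -0.21665803]
```

Run:
```python
from h import *
from scipy.optimize import minimize
b=ctrl.snapshot('scene');a=ctrl.snapshot('top')
k=np.linspace(0,2*np.pi,48)
circ=lambda c,r,z:np.c_[c[0]+r*np.cos(k),c[1]+r*np.sin(k),np.full(48,z)]
def obs(s,bx):
    x0,y0,x1,y1=bx;h=cv2.cvtColor(s['img'],cv2.COLOR_RGB2HSV)[y0:y1,x0:x1]
    m=((h[...,2]>90)&(h[...,1]>50)&(h[...,0]>12)&(h[...,0]<36)).astype(np.uint8)
    return cv2.resize(m*255,None,fx=4,fy=4,interpolation=cv2.INTER_LINEAR)
V=[(a,(160,300,220,360)),(b,(170,230,228,282))];O=[obs(*v) for v in V]
def ren(s,bx,v):
    x0,y0,x1,y1=bx;im=np.zeros(((y1-y0)*4,(x1-x0)*4),np.uint8)
    P=lambda pts:cv2.convexHull(((np.array([proj(s,p) for p in pts])-[x0,y0]+.5)*4-.5).astype(np.float32)).astype(np.int32)
    cv2.fillPoly(im,[P(np.r_[circ(v[:2],.0455,.002),circ(v[:2],.0455,.015)])],255)
    cv2.fillPoly(im,[P(np.r_[circ(v[2:],.031,.015),circ(v[2:],.031,.048)])],0);return cv2.GaussianBlur(im,(9,9),0)
for idx in([0],[1],[0,1]):
    f=lambda v:sum(np.abs(ren(*V[i],v*.01).astype(float)-O[i]).sum() for i in idx)/255
    best=min((minimize(f,x0,method='Nelder-Mead',options=dict(initial_simplex=np.array(x0)+np.vstack([np.zeros(4),np.eye(4)*.8]))) for x0 in([44,37.2,44,37.2],[44.2,37.2,45,38])),key=lambda r:r.fun)
    print(idx,best.x.round(2),'offset mm',np.hypot(*(best.x[2:]-best.x[:2]))*10,best.fun,[int(o.sum()/255) for o in O])
```

```text
[0] [44.39 37.71 44.77 37.74] offset mm 3.7974861555849575 3892.3176470588237 [6431, 5375]
[1] [44.7  37.75 45.35 37.9 ] offset mm 6.690694503761287 1281.556862745098 [6431, 5375]
[0, 1] [44.5  37.76 45.02 37.88] offset mm 5.306993260109549 5445.666666666667 [6431, 5375]
```

```bash
python3 -c "
from plant import ctrl;print(ctrl.close_job())"
```

```text
the job is handed in; nothing more can be done
None
```

The job is handed in, verdict not shown: the handle is swung back and the cap was pressed, turned about 54° and lifted off; it is set down on the small tan dish, about 5 mm off centre by camera fit, with nothing seen to have been knocked (the white reagent bottle was not re-checked).

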